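# Clamp the tube rack in its bed

## Task

One of the two rack clamps on the bench has the blue tube rack standing on its bed. Slide that clamp's stop up against the rack, then turn the stop's black bar knob clockwise as far as it goes to lock it, and let go. Leave the other, empty clamp alone, and do not tip the rack or shove it about.

Things in the scene. Friction and masses are not known exactly. Their poses are not given: they have to be found in the camera images.
- rack: Blue perforated tube rack, 68 mm (its x) by 160 mm (y) by 48 mm high, about 0.2 kg, loose, on the bed of one of two identical rack clamps. Origin: centre of its underside, 12 mm above the bench; z up. Its far long face is within 8 mm of the fixed fence at the bed's far end; its near long face looks at the sliding stop.
- stop_grip (a point): Grip point of the stop to be moved: on its knob's axis at mid height of the bar, 88 mm above the bench. x runs along the rail towards the rack; the axes do not turn with the knob. Stop: grey block, top at 48 mm, with an aluminium jaw plate 110 mm wide, 58 mm high, face 35 mm ahead (+x) of this point. It slides 112 mm with about 2 N, pushed by block or (held) knob.
- clamp_knob (a joint): Angle of that stop's black bar knob, rad. Bar 52 x 14 mm, 22 mm high (77 to 99 mm above the bench), on a 28 mm hub. 0: bar along the rail; it starts free, at 0 to 0.4. Grows clockwise seen from above to a hard end at 1.2: locked. It bites from about 0.7, and then the stop no longer slides freely. Turning takes 0.12 to 0.2 N m; it stays where it is left.
- spare_bed: The other clamp, identical but empty; leave it alone. Both clamps: fixed aluminium bed 260 mm long (x, away from the robot, turned up to 12 degrees), 164 mm wide, top 12 mm above the bench, a rail along the middle, a fence 51 mm high at the far end, a stop with bar knob on the rail. Origin: centre of the bed's underside; z up.

How it is judged:
At the end, for the whole second after the job is handed in: The stop's jaw face is within 12 mm of the rack's near face, its knob is turned clockwise past 0.95 rad (locked), and the rack stands upright and at rest within 25 mm of where it began (x of stop_grip in the frame of rack above -0.081 m and value of joint clamp_knob above 0.95 rad and distance of rack from where it was at the start of the episode below 0.025 m and angle between rack's own z axis and vertical below 0.1 rad and linear speed of rack below 0.02 m/s); the robot touches nothing.
It fails at once if the robot pushes on the empty clamp (contact force between any of the fingers, the arm and spare_bed above 2 N).
It fails at once if the rack is tipped more than 20 degrees (angle between rack's own z axis and vertical above 0.35 rad).
It also fails if it takes over 35 s, if anything falls off the work surface, if the arm or the gripper's body presses on something with over 40 N, if the wrist force passes 120 N, or if a joint passes its speed limit or range.

## Robot

A 6-joint arm with a two-finger parallel gripper is mounted at the origin on a cart in front of the work surface, level with it; the furniture and walls round the work are solid. World frame = base frame: x ahead of the robot, y to its left, z up, the work surface at z = 0. Lengths are in m, angles in rad, forces in N, time in s.
With the tool pointing down it reaches from about 0.275 to 0.85 m from the base axis. Payload 5.2 kg.
Tool frame: the origin (TCP) lies midway between the tips of the shut fingers; the grasp point (between the pads) lies 19 mm behind it; y points along the fingers, x is the direction in which the jaws open and shut, and the axes are right-handed (so a half turn about y gives the same grasp; the last joint's range is limited). The gripper opens to 85 mm and grips with 20 to 120 N. Pads are 22 mm wide; open, the fingers measure 114 mm over their backs; the gripper's body (76 mm by 85 mm) begins 54 mm behind the grasp point. The pads swing forward as they close: fully open they stand 13 mm farther back than shut.
Start: joints at [0.952, 0.259, 1.535, -0, 1.348, -0.203], TCP at [0.222, 0.503, 0.231] pointing down, gripper open.
Joint ranges: [-3.14, 3.14], [-0.91, 2.08], [0.19, 2.58], [-1.22, 4.36], [0.22, 2.71], [-3.12, 3.12]. Speed limits (rad/s): [2.57, 2.57, 3.14, 3.14, 3.14, 3.14].

## Interface

Orientations are given as a unit quaternion [x, y, z, w].
In Python, from workcell import * gives the robot as it stands. The module is installed in compiled form; this text tells all that it offers.
- The arm moves only by the tool send_rows, never from a script. Its argument "steps" is a list of rows, each an object with "dp": the shift along the world's x, y, z in units of 0.04 m (1.0 is 0.04 m), a list of three; "dr": the turn, a rotation vector about the world's x, y, z in units of 45 degrees (1.0 is 45 degrees), a list of three. A call has 1 to 10 rows; each row shifts and turns the commanded pose from where the row before left it; what a row does not reach is not made up. A row lasts 1/12 s, in which the tool goes at most 41.7 mm and 7.16 degrees, less where a joint would pass 70% of its speed; a pose out of reach is approached as far as the arm can. A call with a number of a shift or a turn outside -1 to 1 is refused whole. A call with a gripper value outside its range is refused whole. "hand" is the opening, from -1 (shut) to 1 (fully open), set as the call begins (left out, the last holds). The fingers move at their own pace and stop on an object; "newtons" is the grip in N (left out, the last holds). Time passes only in rows, so rows that do not move let the fingers close. It gives the time, the measured TCP pose, the force and the opening at its end, in the units of the state.
- read_state(): the state, without advancing time (a new reading comes with each control period).
- snapshot(name): name is "scene" or "top" or "wrist"; returns a dict with "pixels" (420x560x3 uint8, red, green, blue), "fovy" (degrees; the focal length in pixels is half the picture's height over the tangent of half this angle, whatever the lens; pixels are square), "cx", "cy" (the principal point, pixels), "rvec" (rotation vector, rad) and "tvec" (3), from world to camera coordinates, as OpenCV has them. Camera axes: x right, y down, z forward; pixel columns grow to the right and rows downward; lengths in m; the calibration is good to about 2 mm. A picture is of the moment at which its call begins. There is no depth.
- hand_in(): hands the job in, once; it reports no verdict.
The state is a dict: "time": time; "joints": joint angles; "qvel": joint speeds; "joint_efforts": joint torques, N m; "tool_pos": TCP position; "eef_rot": TCP orientation; "force": force on the tool from outside, world axes, zero at the start; "ft_torque": the same for the moment, N m; "gripper_width": finger opening in m.
Only numpy, scipy, OpenCV 4.12 (cv2) and the standard library are available. Lean on these libraries where they do the work, as an engineer would, in place of code of your own. Each camera call takes 0.05 s, during which the arm holds its last target.

## Working session

There is one attempt and no reset: what is moved stays moved. The work goes in short steps, Python scripts to look and compute and a tool call to move; the robot and the scene stay as the last step left them, time stands still between calls to the robot, and variables do not carry over. Pictures are saved under pics/ and viewed, and the job is handed in when it is done.

Besides the shell and the picture viewer there is one more tool, called after ">>>" as name(argument=value, ...) on one line, values as JSON. send_rows: Moves the arm, as the interface text tells. Shifts and turns lie within -1 to 1; 1 stands for 0.04 m of shift or 45 degrees of turn. Its arguments: {"type":"object","properties":{"steps":{"type":"array"},"hand":{"type":"number"},"newtons":{"type":"number"}},"required":["steps"]}

```bash
mkdir -p pics; cat > h.py <<'E'
from workcell import *
import numpy as np, cv2
def save(s,n): cv2.imwrite('pics/'+n, s['pixels'][:,:,::-1])
def cam(s):
    R=cv2.Rodrigues(np.array(s['rvec'],float))[0]; t=np.array(s['tvec'],float).ravel()
    f=s['pixels'].shape[0]/2/np.tan(np.radians(s['fovy'])/2)
    return R,t,f
def ray(s,u,v,z):
    R,t,f=cam(s); d=R.T@np.array([(u-s['cx'])/f,(v-s['cy'])/f,1]); c=-R.T@t
    return c+d*(z-c[2])/d[2]
def proj(s,p):
    R,t,f=cam(s); q=R@np.array(p)+t
    return np.array([f*q[0]/q[2]+s['cx'],f*q[1]/q[2]+s['cy']])
E
python3 - <<'E'
from h import *
import pickle
for n in ['scene','top','wrist']:
    s=snapshot(n); save(s,n+'0.png'); pickle.dump(s,open(n+'0.pkl','wb'))
    R,t,f=cam(s); print(n,s['fovy'],s['cx'],s['cy'],-R.T@t)
print(read_state())
E
```

```text
scene 46.942804046832116 283.2275697668386 210.6017261260354 [-0.06437791 -0.52096341  0.52156403]
top 53.866415678238525 283.5337491550893 207.90025397568098 [0.43553079 0.04664989 0.93203857]
wrist 67.12153993482971 281.36151447924624 209.75602558694226 [0.1491472  0.53438394 0.37254331]
{'time': 0.15, 'joints': array([ 9.52228360e-01,  2.59202036e-01,  1.53579911e+00,  1.78413745e-05,
        1.34801575e+00, -2.02794498e-01]), 'qvel': array([-0.00125435, -0.00271741, -0.00265525,  0.00067101, -0.00051209,
       -0.00119358]), 'joint_efforts': array([ 1.18175896e-03, -4.46384525e+01, -2.90819764e+01, -3.89019351e-04,
        8.21025227e-03, -1.40319014e-05]), 'tool_pos': array([0.22188208, 0.50283014, 0.23066452]), 'eef_rot': array([ 0.59261012,  0.3855662 , -0.38650792, -0.59225296]), 'force': array([ 1.55598739, -0.40021448,  0.61906445]), 'ft_torque': array([ 0.01001628, -0.03250626,  0.00650992]), 'gripper_width': 0.08541075174653355}
```

View pics/scene0.png

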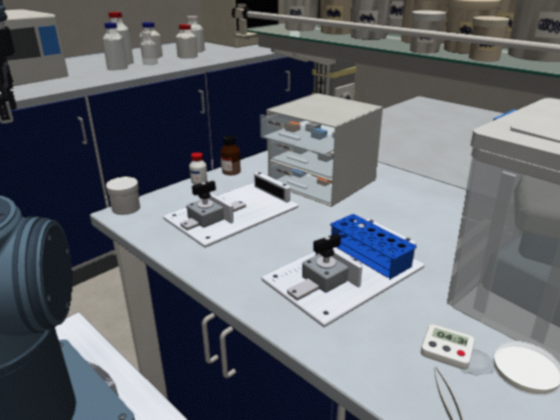

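View pics/top0.png

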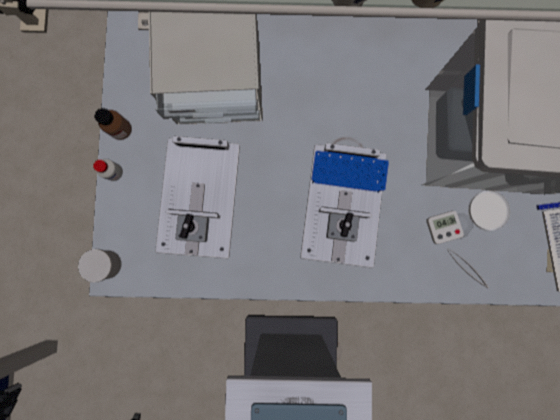

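View pics/wrist0.png

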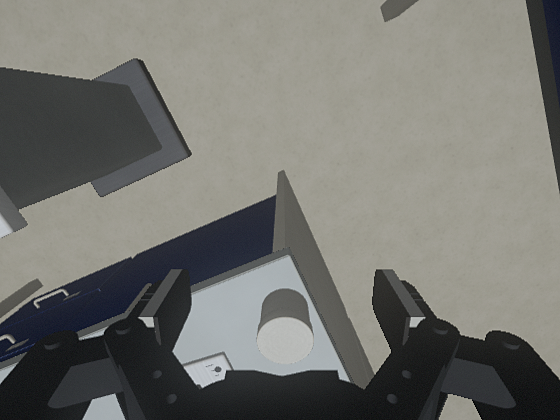

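The top view shows the blue rack on the right-hand clamp: rack at about (350,170), knob at (346,224). The left clamp, with its knob at (188,226), is empty. Next I measure.

```bash
python3 - <<'E'
from h import *
import pickle
s=pickle.load(open('top0.pkl','rb')); im=s['pixels']
hsv=cv2.cvtColor(im,cv2.COLOR_RGB2HSV)
m=cv2.inRange(hsv,(105,150,60),(130,255,255)); m[:,:290]=0; m[:,400:]=0
m=cv2.morphologyEx(m,cv2.MORPH_CLOSE,np.ones((5,5)))
c=max(cv2.findContours(m,0,2)[0],key=cv2.contourArea)
b=cv2.boxPoints(cv2.minAreaRect(c)); print('rack px',b.round(1).tolist())
P=np.array([ray(s,*p,.06) for p in b]); print(P.round(4))
print('rack sides',[np.linalg.norm(P[i]-P[(i+1)%4]).round(4) for i in range(4)],'mean',P.mean(0).round(4))
g=im.max(2); m=((g<45)*255).astype(np.uint8); m[:205]=0;m[250:]=0;m[:,:325]=0;m[:,375:]=0
n,l,st,ce=cv2.connectedComponentsWithStats(m); print(st,ce)
x=cv2.resize(im[130:280,290:400],None,fx=5,fy=5,interpolation=cv2.INTER_CUBIC); cv2.imwrite('pics/crop.png',x[:600,:,::-1])
x=cv2.resize(im[195:265,310:380],None,fx=8,fy=8,interpolation=cv2.INTER_CUBIC); cv2.imwrite('pics/crop2.png',x[:,:,::-1])
s2=pickle.load(open('scene0.pkl','rb'));x=cv2.resize(s2['pixels'][205:325,255:430],None,fx=4.5,fy=4.5,interpolation=cv2.INTER_CUBIC); cv2.imwrite('pics/crop3.png',x[:,:,::-1])
E
```

```text
rack px [[311.3999938964844, 181.60000610351562], [315.79998779296875, 149.3000030517578], [388.29998779296875, 159.39999389648438], [383.79998779296875, 191.60000610351562]]
[[ 0.5771 -0.0155  0.06  ]
 [ 0.6473 -0.024   0.06  ]
 [ 0.629  -0.1799  0.06  ]
 [ 0.5589 -0.1702  0.06  ]]
rack sides [np.float64(0.0708), np.float64(0.157), np.float64(0.0707), np.float64(0.1558)] mean [ 0.6031 -0.0974  0.06  ]
[[     0      0    560    420 235045]
 [   340    213     13     24    155]] [[279.45646578 209.48997426]
 [345.51612903 224.70322581]]
```

View pics/crop.png

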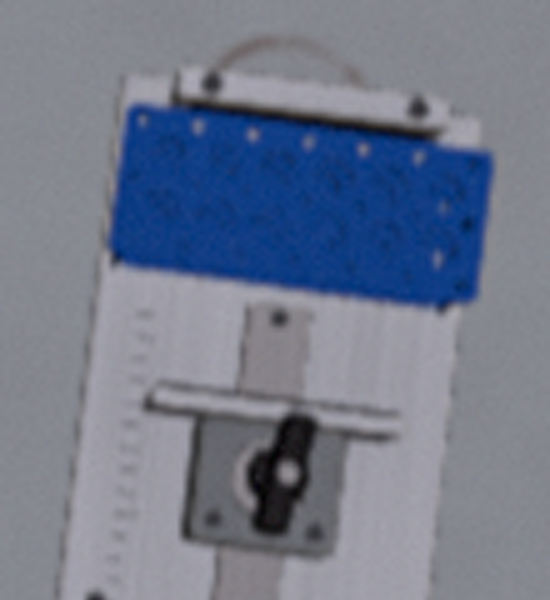

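View pics/crop2.png

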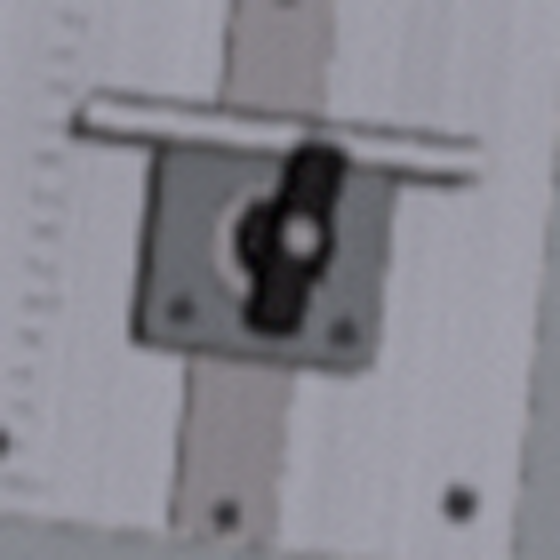

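View pics/crop3.png

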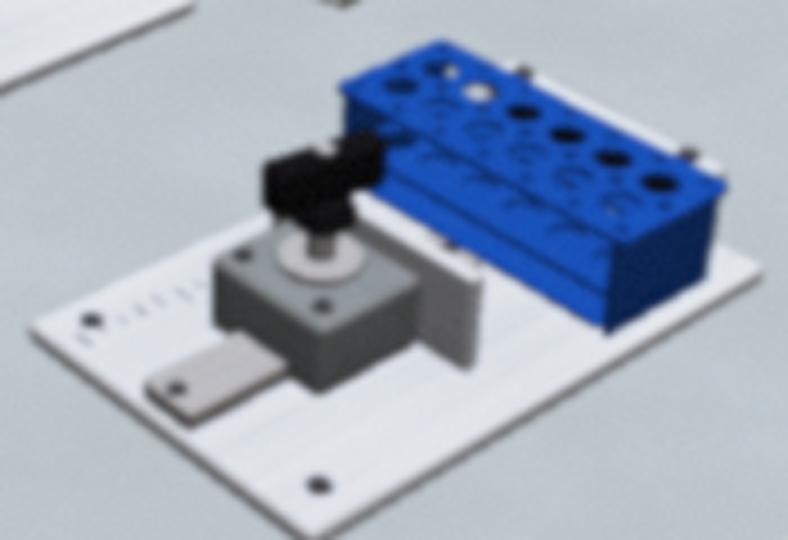

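```bash
python3 - <<'E'
from h import *
import pickle
s=pickle.load(open('top0.pkl','rb'))
f2=lambda U,V:((U+.5)/8-.5+310,(V+.5)/8-.5+195)
f1=lambda U,V:((U+.5)/5-.5+290,(V+.5)/5-.5+130)
a=ray(s,*f2(318,146),.099); b=ray(s,*f2(271,332),.099)
print('bar',a,b,(a+b)/2,np.linalg.norm(a-b),np.degrees(np.arctan2((a-b)[1],(a-b)[0])))
print('dot',ray(s,*f2(300,238),.1),ray(s,*f2(300,238),.105))
c=ray(s,*f2(95,92),.058); d=ray(s,*f2(482,143),.058); print('jaw front',c,d,np.linalg.norm(c-d),np.degrees(np.arctan2((c-d)[1],(c-d)[0]))-90)
c=ray(s,*f1(126,72),.012); d=ray(s,*f1(64,590),.012);print('bedL',np.degrees(np.arctan2((c-d)[1],(c-d)[0])))
c=ray(s,*f2(232,0),.02); d=ray(s,*f2(176,500),.02);print('railL',np.degrees(np.arctan2((c-d)[1],(c-d)[0])),c)
c=ray(s,*f2(335,0),.02);print('railR',c)
E
```

```text
bar [ 0.50853668 -0.09049573  0.099     ] [ 0.46129238 -0.07896734  0.099     ] [ 0.48491453 -0.08473154  0.099     ] 0.04863052949812917 -13.713135527195458
dot [ 0.48507375 -0.08594376  0.1       ] [ 0.48477603 -0.08514696  0.105     ]
jaw front [ 0.52520708 -0.03782373  0.058     ] [ 0.51390541 -0.14084033  0.058     ] 0.10363468356860883 -6.260724666866722
bedL -5.854478506813123
railL -5.8157795437835444 [ 0.55568467 -0.07928758  0.02      ]
railR [ 0.55633507 -0.10796643  0.02      ]
```

```bash
python3 - <<'E'
from h import *
from scipy.spatial.transform import Rotation as R
st=read_state(); r=R.from_quat(st['eef_rot']).as_matrix(); print(r.round(3), st['tool_pos'])
print(np.degrees(np.arctan2(r[1,0],r[0,0])))
E
```

```text
[[ 0.404 -0.001 -0.915]
 [ 0.915 -0.001  0.404]
 [-0.001 -1.     0.   ]] [0.22188208 0.50283014 0.23066452]
66.17772059091307
```

>>> send_rows(steps=[{"dp":[0.33,-0.735,0],"dr":[0,0,0.011]},{"dp":[0.33,-0.735,0],"dr":[0,0,0.011]},{"dp":[0.33,-0.735,0],"dr":[0,0,0.011]},{"dp":[0.33,-0.735,0],"dr":[0,0,0.011]},{"dp":[0.33,-0.735,0],"dr":[0,0,0.011]},{"dp":[0.33,-0.735,0],"dr":[0,0,0.011]},{"dp":[0.33,-0.735,0],"dr":[0,0,0.011]},{"dp":[0.33,-0.735,0],"dr":[0,0,0.011]},{"dp":[0.33,-0.735,0],"dr":[0,0,0.011]},{"dp":[0.33,-0.735,0],"dr":[0,0,0.011]}], hand=1, newtons=40)

```text
time: 0.98
tool_pos: [0.3542, 0.2077, 0.2312]
eef_rot: [-0.575, -0.411, 0.411, 0.575]
force: [0.7, 1.1, -0.6]
gripper_width: 0.0854
```

>>> send_rows(steps=[{"dp":[0.33,-0.735,0],"dr":[0,0,0.011]},{"dp":[0.33,-0.735,0],"dr":[0,0,0.011]},{"dp":[0.33,-0.735,0],"dr":[0,0,0.011]},{"dp":[0.33,-0.735,0],"dr":[0,0,0.011]},{"dp":[0.33,-0.735,0],"dr":[0,0,0.011]},{"dp":[0.33,-0.735,0],"dr":[0,0,0.011]},{"dp":[0.33,-0.735,0],"dr":[0,0,0.011]},{"dp":[0.33,-0.735,0],"dr":[0,0,0.011]},{"dp":[0.33,-0.735,0],"dr":[0,0,0.011]},{"dp":[0,0,0],"dr":[0,0,0]}])

```text
time: 1.82
tool_pos: [0.4751, -0.0605, 0.231]
eef_rot: [0.561, 0.432, -0.433, -0.559]
force: [0.5, 0.6, 0.3]
gripper_width: 0.0858
```

```bash
python3 - <<'E'
from h import *
from scipy.spatial.transform import Rotation as R
import pickle
st=read_state(); r=R.from_quat(st['eef_rot']).as_matrix(); print(st['time'],st['tool_pos'],np.degrees(np.arctan2(r[1,0],r[0,0])),r[:,1].round(3))
s=snapshot('wrist'); save(s,'w1.png'); pickle.dump(s,open('w1.pkl','wb'))
print(proj(s,[.485,-.085,.099]),proj(s,[.5085,-.0905,.099]))
E
```

```text
1.8167 [ 0.47512006 -0.0604701   0.23102825] 75.37877972384666 [ 0.001 -0.003 -1.   ]
[259.30794174 215.48977064] [260.51977555 239.73383077]
```

View pics/w1.png

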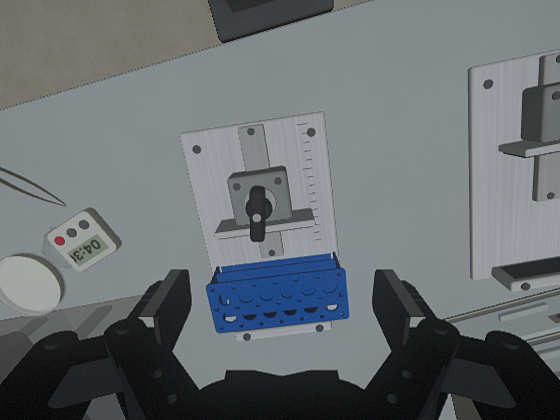

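The wrist view shows the bar from (259,186) to (258,241), close to my predicted centre at (259,215). I'll crop it for a finer measurement.

```bash
python3 - <<'E'
from h import *
import pickle
s=pickle.load(open('w1.pkl','rb')); im=s['pixels']
x=cv2.resize(im[155:305,190:360],None,fx=4,fy=4,interpolation=cv2.INTER_CUBIC); cv2.imwrite('pics/w1c.png',x[:,:,::-1])
E
```

```text
(no output)
```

View pics/w1c.png

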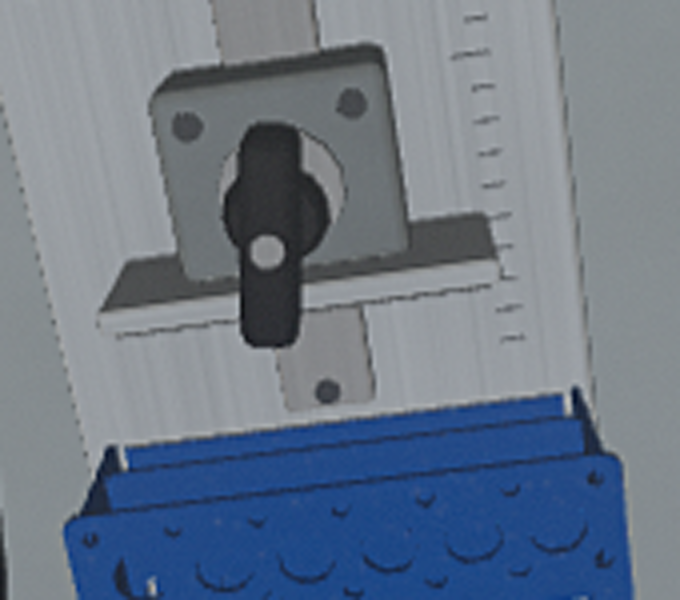

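```bash
python3 - <<'E'
from h import *
import pickle
s=pickle.load(open('w1.pkl','rb'))
f=lambda U,V:((U+.5)/4-.5+190,(V+.5)/4-.5+155)
d=ray(s,*f(266,252),.099); print('dot',d, 'far end',ray(s,*f(270,348),.099),'axis dir',ray(s,*f(270,346),.099)-ray(s,*f(268,160),.099))
for z in (.099,.088,.077,.07,.06,.05): 
    p=proj(s,[d[0],d[1],z]); print(z,((p-[190,155]+.5)*4-.5).round())
a=ray(s,*f(70,520),.06);b=ray(s,*f(615,455),.06); print('rack near top',a,b,np.linalg.norm(a-b),np.degrees(np.arctan2(*(b-a)[:2])))
a=ray(s,*f(108,447),.012);b=ray(s,*f(575,392),.012); print('rack near bot',a,b,np.linalg.norm(a-b),np.degrees(np.arctan2(*(b-a)[:2])))
a=ray(s,*f(98,318),.058);b=ray(s,*f(498,262),.058); print('jaw BACK top?',a,b,np.linalg.norm(a-b))
a=ray(s,*f(110,335),.058);b=ray(s,*f(498,286),.058); print('jaw front?',a,b,np.linalg.norm(a-b),np.degrees(np.arctan2(*(b-a)[:2])))
E
```

```text
dot [ 0.48626109 -0.08839697  0.099     ] far end [ 0.50955746 -0.09412224  0.099     ] axis dir [ 0.04372836 -0.01207304  0.        ]
0.099 [266. 252.]
0.088 [270. 236.]
0.077 [273. 222.]
0.07 [275. 213.]
0.06 [278. 201.]
0.05 [280. 190.]
rack near top [ 0.56204884 -0.17091126  0.06      ] [ 0.58048217 -0.0181903   0.06      ] 0.1538293810604292 6.882275763849903
rack near bot [ 0.56507004 -0.17056017  0.012     ] [ 0.58356728 -0.02258838  0.012     ] 0.14912343325655736 7.12530813151496
jaw BACK top? [ 0.5062108  -0.14442712  0.058     ] [ 0.51764383 -0.03691425  0.058     ] 0.10811905833131795
jaw front? [ 0.51173674 -0.14286061  0.058     ] [ 0.52427531 -0.03841883  0.058     ] 0.10519174008586062 6.845777550538863
```

>>> send_rows(steps=[{"dp":[0.26,-0.65,0],"dr":[0,0,0]},{"dp":[0,0,-0.5],"dr":[0,0,0]},{"dp":[0,0,-0.5],"dr":[0,0,0]},{"dp":[0,0,-0.5],"dr":[0,0,0]},{"dp":[0,0,-0.5],"dr":[0,0,0]},{"dp":[0,0,-0.5],"dr":[0,0,0]},{"dp":[0,0,-0.5],"dr":[0,0,0]},{"dp":[0,0,0],"dr":[0,0,0]},{"dp":[0,0,0],"dr":[0,0,0]}])

```text
time: 2.62
tool_pos: [0.4822, -0.0802, 0.1107]
eef_rot: [-0.558, -0.433, 0.434, 0.56]
force: [-0.1, -0.0, 0.6]
gripper_width: 0.0852
```

```bash
python3 - <<'E'
from h import *
s=snapshot('wrist'); save(s,'w2.png'); st=read_state(); print(st['time'],st['tool_pos'])
s=snapshot('scene'); save(s,'s2.png'); 
E
```

```text
2.6667 [ 0.48331161 -0.08080864  0.11181607]
```

View pics/w2.png

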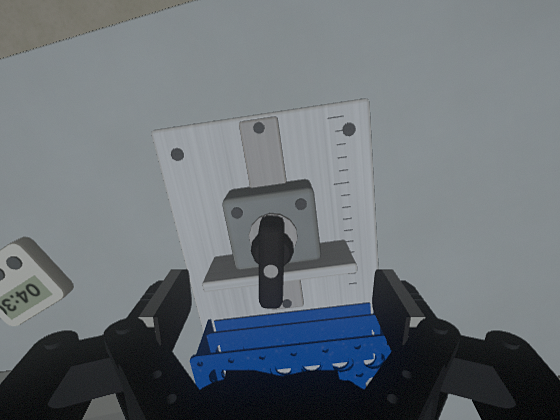

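View pics/s2.png

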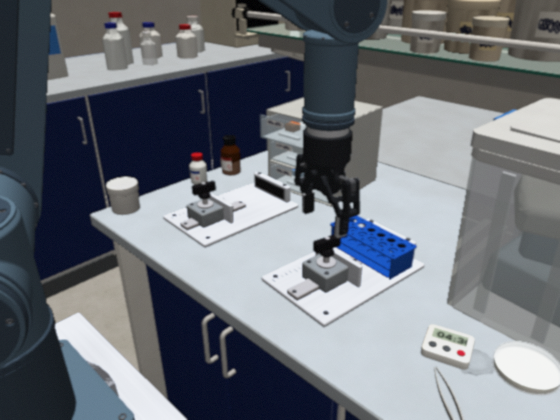

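>>> send_rows(steps=[{"dp":[0.03,-0.07,0],"dr":[0,0,0]},{"dp":[0.03,-0.07,0],"dr":[0,0,0]},{"dp":[0,0,-0.2],"dr":[0,0,0]},{"dp":[0,0,-0.2],"dr":[0,0,0]},{"dp":[0,0,-0.2],"dr":[0,0,0]},{"dp":[0,0,-0.18],"dr":[0,0,0]},{"dp":[0,0,0],"dr":[0,0,0]},{"dp":[0,0,0],"dr":[0,0,0]}])

```text
time: 3.38
tool_pos: [0.4851, -0.0868, 0.0792]
eef_rot: [-0.558, -0.433, 0.434, 0.559]
force: [-0.1, -1.0, 0.0]
gripper_width: 0.0857
```

```bash
python3 - <<'E'
from h import *
s=snapshot('wrist'); save(s,'w3.png')
for i in range(3):
    st=read_state(); print(st['time'],st['tool_pos'],st['force']); snapshot('top')
E
```

```text
3.4333 [ 0.48551426 -0.08695087  0.07971815] [-0.16084539  1.0192905   0.11251127]
3.4833 [ 0.48580356 -0.08704454  0.0800594 ] [-0.18257306 -0.07109118  0.30925401]
3.5333 [ 0.48595559 -0.0871376   0.08026974] [-0.14553401  0.43672914 -0.35594332]
```

View pics/w3.png

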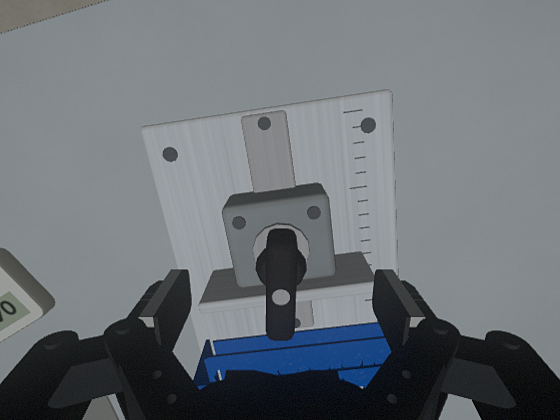

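The bar (281, 230–340) is centred between the fingers (mid 281), so I'm closing on it.

>>> send_rows(steps=[{"dp":[0,0,0],"dr":[0,0,0]},{"dp":[0,0,0],"dr":[0,0,0]},{"dp":[0,0,0],"dr":[0,0,0]},{"dp":[0,0,0],"dr":[0,0,0]},{"dp":[0,0,0],"dr":[0,0,0]},{"dp":[0,0,0],"dr":[0,0,0]},{"dp":[0,0,0],"dr":[0,0,0]},{"dp":[0,0,0],"dr":[0,0,0]}], hand=-1, newtons=50)

```text
time: 4.25
tool_pos: [0.4859, -0.0873, 0.0803]
eef_rot: [0.559, 0.433, -0.433, -0.559]
force: [-0.2, -1.2, 2.2]
gripper_width: 0.0122
```

```bash
python3 - <<'E'
from h import *
st=read_state(); print(st['time'],st['tool_pos'],st['force'],st['ft_torque'],st['gripper_width'])
s=snapshot('scene'); x=cv2.resize(s['pixels'][150:330,240:440],None,fx=3,fy=3,interpolation=cv2.INTER_CUBIC); cv2.imwrite('pics/s4.png',x[:,:,::-1])
E
```

```text
4.25 [ 0.48586294 -0.0873051   0.08033482] [-0.17400897 -1.18811405  2.21217081] [-0.12913413  0.16768254 -0.08347328] 0.01215452741106255
```

View pics/s4.png

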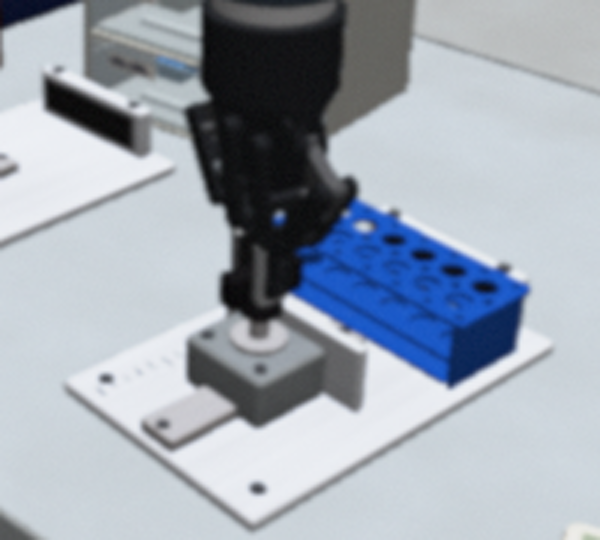

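>>> send_rows(steps=[{"dp":[0.06,-0.007,0],"dr":[0,0,0]},{"dp":[0.12,-0.0135,0],"dr":[0,0,0]},{"dp":[0.12,-0.0135,0],"dr":[0,0,0]},{"dp":[0.12,-0.0135,0],"dr":[0,0,0]},{"dp":[0.12,-0.0135,0],"dr":[0,0,0]},{"dp":[0.12,-0.0135,0],"dr":[0,0,0]},{"dp":[0.12,-0.0135,0],"dr":[0,0,0]},{"dp":[0.12,-0.0135,0],"dr":[0,0,0]},{"dp":[0.12,-0.0135,0],"dr":[0,0,0]},{"dp":[0,0,0],"dr":[0,0,0]}])

```text
time: 5.13
tool_pos: [0.5283, -0.0919, 0.0803]
eef_rot: [0.559, 0.434, -0.433, -0.558]
force: [1.8, -1.7, 3.8]
gripper_width: 0.0128
```

```bash
python3 - <<'E'
from h import *
s=snapshot('scene'); x=cv2.resize(s['pixels'][190:330,250:440],None,fx=4,fy=4,interpolation=cv2.INTER_CUBIC); cv2.imwrite('pics/s5.png',x[:,:,::-1])
import pickle; pickle.dump(s,open('s5.pkl','wb'))
s=snapshot('wrist'); save(s,'w5.png')
st=read_state(); print(st['time'],st['tool_pos'],st['force'],st['ft_torque'],st['gripper_width'])
E
```

```text
5.2333 [ 0.52783097 -0.09190432  0.08031458] [ 1.68796585 -1.43142344  4.85165065] [-0.24102074 -0.16636553 -0.05146147] 0.013080974206202411
```

View pics/s5.png

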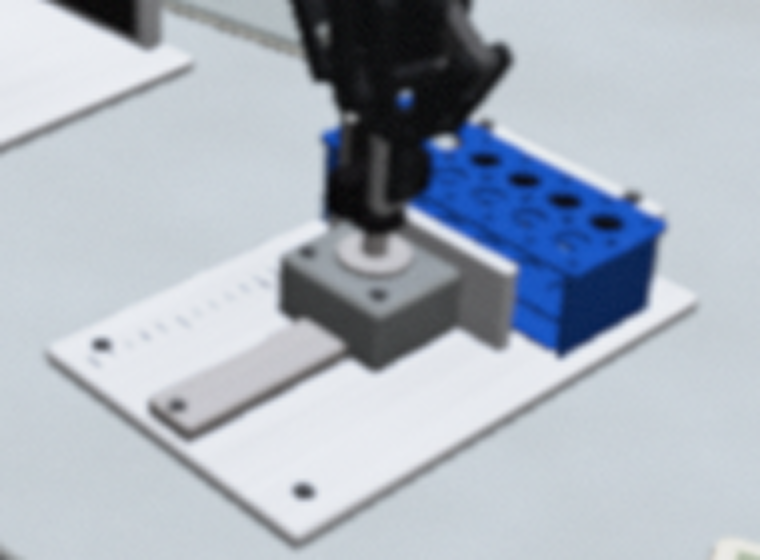

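View pics/w5.png

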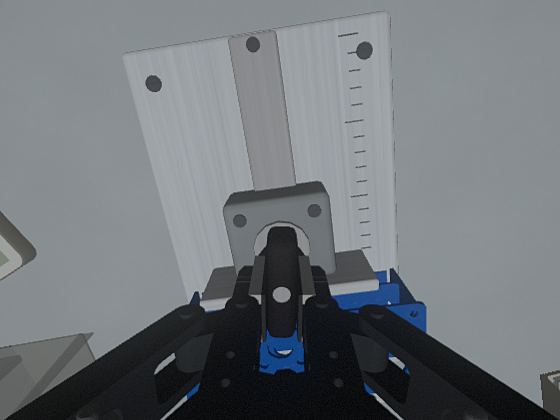

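```bash
python3 - <<'E'
from h import *
import pickle
s=pickle.load(open('s5.pkl','rb'))
f=lambda U,V:((U+.5)/4-.5+250,(V+.5)/4-.5+190)
a=np.radians(-6.6); ax=np.array([np.cos(a),np.sin(a),0])
j=ray(s,*f(518,267),.058); r=ray(s,*f(567,279),.060); rb=ray(s,*f(560,355),.012)
print(j,r,rb,(r-j)@ax,(rb-j)@ax)
x=cv2.resize(s['pixels'][230:285,340:415],None,fx=10,fy=10,interpolation=cv2.INTER_CUBIC); cv2.imwrite('pics/s5b.png',x[:,:,::-1])
E
```

```text
[ 0.55346075 -0.14941357  0.058     ] [ 0.55758379 -0.1713127   0.06      ] [ 0.56863281 -0.16627756  0.012     ] 0.006612742146201626 0.017009806016639095
```

View pics/s5b.png

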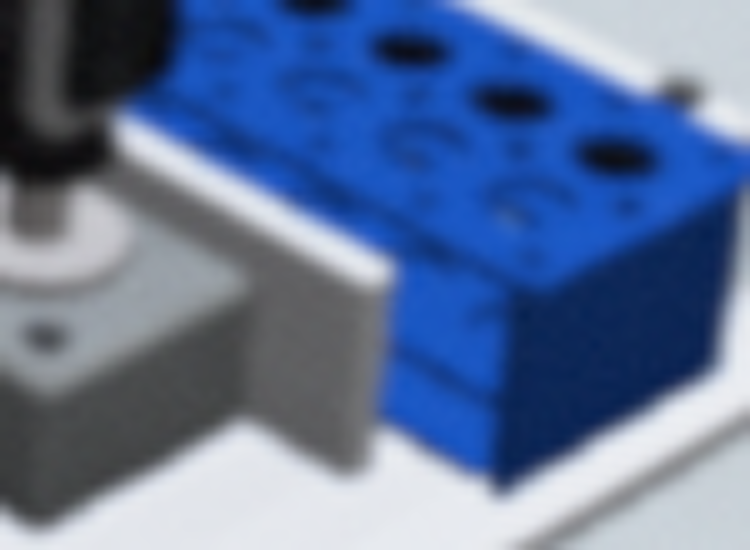

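About 9 mm of gap is left. I'll advance 6 mm, then creep in while watching the force.

>>> send_rows(steps=[{"dp":[0.05,-0.006,0],"dr":[0,0,0]},{"dp":[0.05,-0.006,0],"dr":[0,0,0]},{"dp":[0.05,-0.006,0],"dr":[0,0,0]},{"dp":[0,0,0],"dr":[0,0,0]},{"dp":[0,0,0],"dr":[0,0,0]}])

```text
time: 5.65
tool_pos: [0.5327, -0.0924, 0.0803]
eef_rot: [0.559, 0.433, -0.433, -0.559]
force: [-0.9, -1.6, 4.1]
gripper_width: 0.0125
```

```bash
python3 - <<'E'
from h import *
s=snapshot('scene'); x=cv2.resize(s['pixels'][230:285,340:415],None,fx=10,fy=10,interpolation=cv2.INTER_CUBIC); cv2.imwrite('pics/s6.png',x[:,:,::-1])
st=read_state(); print(st['time'],st['tool_pos'],st['force'],st['ft_torque'],st['gripper_width'])
s=snapshot('wrist'); x=cv2.resize(s['pixels'][230:340,180:440],None,fx=3,fy=3,interpolation=cv2.INTER_CUBIC);cv2.imwrite('pics/w6.png',x[:,:,::-1])
E
```

```text
5.7 [ 0.53268227 -0.09243137  0.08032504] [-0.45608612 -1.21116345  4.71806901] [-0.23645432  0.03723778 -0.05092445] 0.012788138250857279
```

View pics/s6.png

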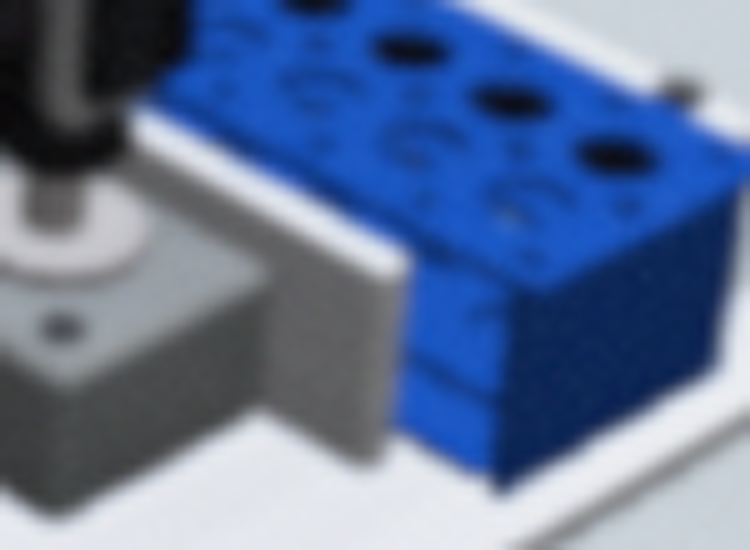

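View pics/w6.png

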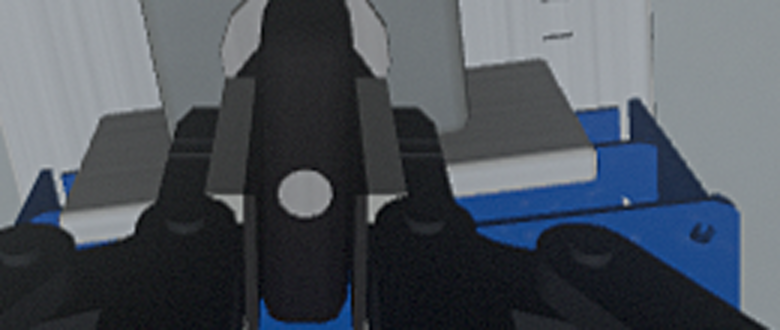

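>>> send_rows(steps=[{"dp":[0.03,-0.004,0],"dr":[0,0,0]},{"dp":[0.03,-0.004,0],"dr":[0,0,0]},{"dp":[0.03,-0.004,0],"dr":[0,0,0]},{"dp":[0,0,0],"dr":[0,0,0]},{"dp":[0,0,0],"dr":[0,0,0]}])

```text
time: 6.17
tool_pos: [0.5361, -0.0928, 0.0803]
eef_rot: [0.559, 0.433, -0.433, -0.559]
force: [-1.2, -1.3, 5.6]
gripper_width: 0.0127
```

```bash
python3 - <<'E'
from h import *
s=snapshot('scene'); x=cv2.resize(s['pixels'][230:285,340:415],None,fx=10,fy=10,interpolation=cv2.INTER_CUBIC); cv2.imwrite('pics/s7.png',x[:,:,::-1])
st=read_state(); print(st['time'],st['tool_pos'],st['force'],st['ft_torque'],st['joints'])
E
```

```text
6.2167 [ 0.53607888 -0.09278758  0.08032579] [-1.23804191 -0.08631622  4.90749819] [-0.11666868  0.14997952 -0.09892564] [-3.76488663e-01  3.96244012e-01  1.74349673e+00  1.49717495e-05
  1.00180666e+00 -1.69569356e+00]
```

View pics/s7.png

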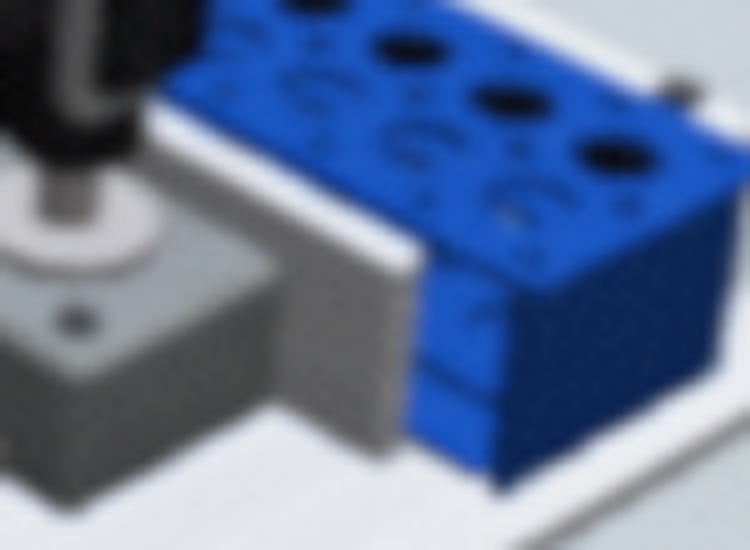

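>>> send_rows(steps=[{"dp":[0.025,-0.003,0],"dr":[0,0,0]},{"dp":[0.025,-0.003,0],"dr":[0,0,0]},{"dp":[0,0,0],"dr":[0,0,0]},{"dp":[0,0,0],"dr":[0,0,0]}])

```text
time: 6.55
tool_pos: [0.5378, -0.093, 0.0803]
eef_rot: [-0.559, -0.433, 0.433, 0.559]
force: [-2.0, -1.4, 6.8]
gripper_width: 0.0127
```

```bash
python3 - <<'E'
from h import *
s=snapshot('scene'); x=cv2.resize(s['pixels'][230:285,340:415],None,fx=10,fy=10,interpolation=cv2.INTER_CUBIC); cv2.imwrite('pics/s8.png',x[:,:,::-1])
st=read_state(); print(st['time'],st['tool_pos'],st['force'],st['ft_torque'])
E
```

```text
6.6 [ 0.53777493 -0.09297898  0.08030381] [-2.81336259 -1.88788043  6.67319038] [-0.17940662  0.29070797 -0.08366586]
```

View pics/s8.png

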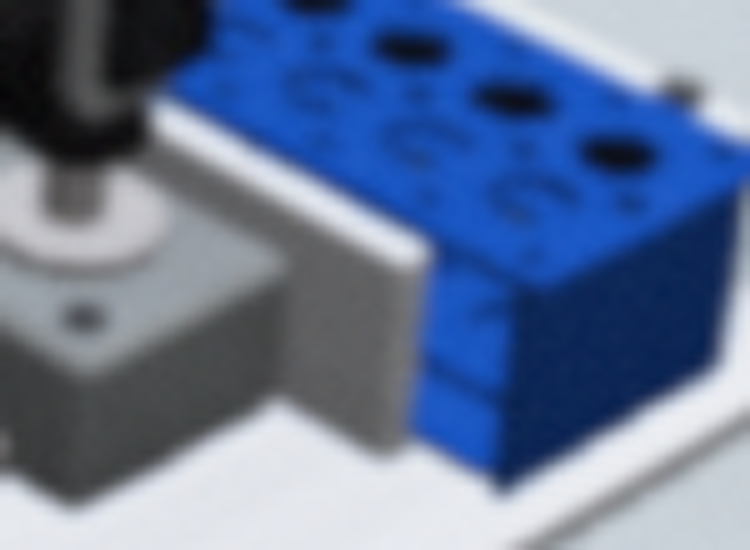

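The rack nudged about half a millimetre and fx fell to -2.8 N, so the jaw is touching. Now I turn clockwise.

>>> send_rows(steps=[{"dp":[0,0,0],"dr":[0,0,-0.1]},{"dp":[0,0,0],"dr":[0,0,-0.1]},{"dp":[0,0,0],"dr":[0,0,-0.1]},{"dp":[0,0,0],"dr":[0,0,-0.1]},{"dp":[0,0,0],"dr":[0,0,-0.1]},{"dp":[0,0,0],"dr":[0,0,-0.1]},{"dp":[0,0,0],"dr":[0,0,-0.1]},{"dp":[0,0,0],"dr":[0,0,-0.1]},{"dp":[0,0,0],"dr":[0,0,-0.1]},{"dp":[0,0,0],"dr":[0,0,0]}], hand=-1, newtons=70)

```text
time: 7.43
tool_pos: [0.5381, -0.0926, 0.0804]
eef_rot: [-0.675, -0.212, 0.212, 0.675]
force: [-1.5, 1.0, 7.0]
gripper_width: 0.0121
```

```bash
cat > st.py <<'E'
from h import *
from scipy.spatial.transform import Rotation as R
st=read_state(); r=R.from_quat(st['eef_rot']).as_matrix(); print(st['time'],st['tool_pos'],st['force'],st['ft_torque'],'yaw',np.degrees(np.arctan2(r[1,0],r[0,0])),st['gripper_width'])
E
python3 st.py
```

```text
7.4333 [ 0.53809729 -0.09264339  0.08042546] [-1.45715593  1.0373071   6.9817205 ] [ 0.05958173  0.05889353 -0.08438831] yaw 34.86633492054407 0.012069196732988516
```

>>> send_rows(steps=[{"dp":[0,0,0],"dr":[0,0,-0.1]},{"dp":[0,0,0],"dr":[0,0,-0.1]},{"dp":[0,0,0],"dr":[0,0,-0.1]},{"dp":[0,0,0],"dr":[0,0,-0.1]},{"dp":[0,0,0],"dr":[0,0,0]},{"dp":[0,0,0],"dr":[0,0,0]}])

```text
time: 7.93
tool_pos: [0.5383, -0.0926, 0.0805]
eef_rot: [-0.699, -0.105, 0.105, 0.699]
force: [0.3, 0.9, 6.5]
gripper_width: 0.0122
```

```bash
python3 st.py; python3 -c "
from h import *
save(snapshot('wrist'),'w9.png')"
```

```text
7.9333 [ 0.53829137 -0.09256116  0.08050458] [0.28348979 0.89648277 6.47702743] [0.13229863 0.07948364 0.06632319] yaw 17.083574594967736 0.012206675697411833
```

View pics/w9.png

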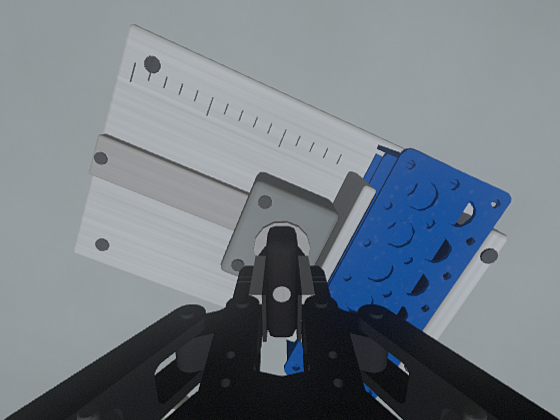

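The wrist view shows the bar turning with the gripper (dot at (282,294)) and the jaw against the rack. About 2–4° remain to the hard end.

>>> send_rows(steps=[{"dp":[0,0,0],"dr":[0,0,-0.04]},{"dp":[0,0,0],"dr":[0,0,-0.04]},{"dp":[0,0,0],"dr":[0,0,-0.04]},{"dp":[0,0,0],"dr":[0,0,0]},{"dp":[0,0,0],"dr":[0,0,0]}])

```text
time: 8.4
tool_pos: [0.5383, -0.0926, 0.0805]
eef_rot: [0.703, 0.074, -0.074, -0.703]
force: [0.5, 2.1, 7.2]
gripper_width: 0.0122
```

```bash
python3 st.py
```

```text
8.4 [ 0.53827228 -0.09257554  0.0805043 ] [0.54619459 2.08377524 7.20935311] [ 0.16563479 -0.00714573  1.90250812] yaw 11.947195813590326 0.012187087417869474
```

Moment about z has risen to 1.9 N m, so the knob is at its hard end. I'll ease off about 2°, open and lift.

>>> send_rows(steps=[{"dp":[0,0,0],"dr":[0,0,0.04]},{"dp":[0,0,0],"dr":[0,0,0]}])

```text
time: 8.57
tool_pos: [0.5383, -0.0926, 0.0805]
eef_rot: [0.702, 0.085, -0.085, -0.702]
force: [-0.7, 1.9, 6.6]
gripper_width: 0.0124
```

>>> send_rows(steps=[{"dp":[0,0,0],"dr":[0,0,0]},{"dp":[0,0,0],"dr":[0,0,0]},{"dp":[0,0,0],"dr":[0,0,0]},{"dp":[0,0,0],"dr":[0,0,0]},{"dp":[0,0,0],"dr":[0,0,0]},{"dp":[0,0,0],"dr":[0,0,0]}], hand=0.3)

```text
time: 9.07
tool_pos: [0.538, -0.093, 0.0799]
eef_rot: [-0.702, -0.083, 0.083, 0.702]
force: [0.2, 0.3, 0.1]
gripper_width: 0.0555
```

>>> send_rows(steps=[{"dp":[0,0,0.2],"dr":[0,0,0]},{"dp":[0,0,0.4],"dr":[0,0,0]},{"dp":[0,0,0.6],"dr":[0,0,0]},{"dp":[0,0,0.6],"dr":[0,0,0]},{"dp":[0,0,0.6],"dr":[0,0,0]},{"dp":[0,0,0.6],"dr":[0,0,0]},{"dp":[-0.5,0,0.3],"dr":[0,0,0]},{"dp":[-0.5,0,0],"dr":[0,0,0]},{"dp":[-0.5,0,0],"dr":[0,0,0]},{"dp":[0,0,0],"dr":[0,0,0]}])

```text
time: 9.9
tool_pos: [0.4751, -0.0925, 0.213]
eef_rot: [-0.702, -0.082, 0.083, 0.702]
force: [-0.0, -1.0, -0.3]
gripper_width: 0.0555
```

```bash
python3 st.py; python3 - <<'E'
from h import *
import pickle
for n in ['scene','wrist','top']:
    s=snapshot(n); save(s,n+'10.png'); pickle.dump(s,open(n+'10.pkl','wb'))
s=pickle.load(open('scene10.pkl','rb'));x=cv2.resize(s['pixels'][205:325,255:430],None,fx=4.5,fy=4.5,interpolation=cv2.INTER_CUBIC); cv2.imwrite('pics/crop10.png',x[:,:,::-1])
E
```

```text
9.9 [ 0.47513663 -0.09252725  0.21296645] [-0.04459479 -0.98962951 -0.34566228] [ 0.00220984 -0.0248489   0.01187636] yaw 13.471437815827707 0.055526737212674086
```

View pics/wrist10.png

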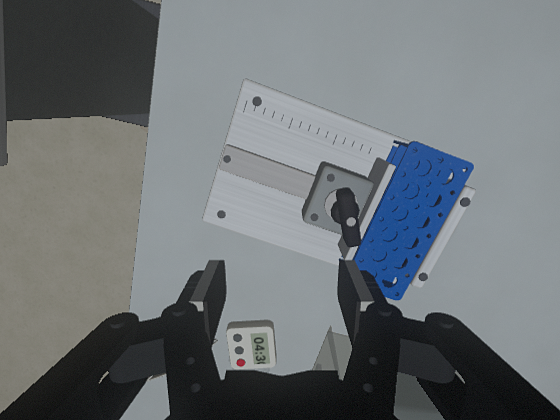

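View pics/crop10.png

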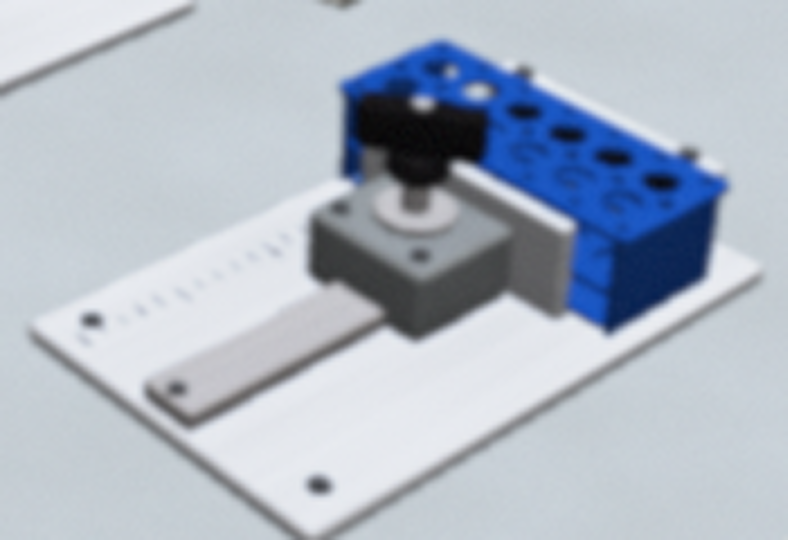

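```bash
python3 - <<'E'
from h import *
import pickle
s=pickle.load(open('wrist10.pkl','rb'))
x=cv2.resize(s['pixels'][130:310,290:490],None,fx=3.3,fy=3.3,interpolation=cv2.INTER_CUBIC); cv2.imwrite('pics/w10c.png',x[:,:,::-1])
E
```

```text
(no output)
```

View pics/w10c.png

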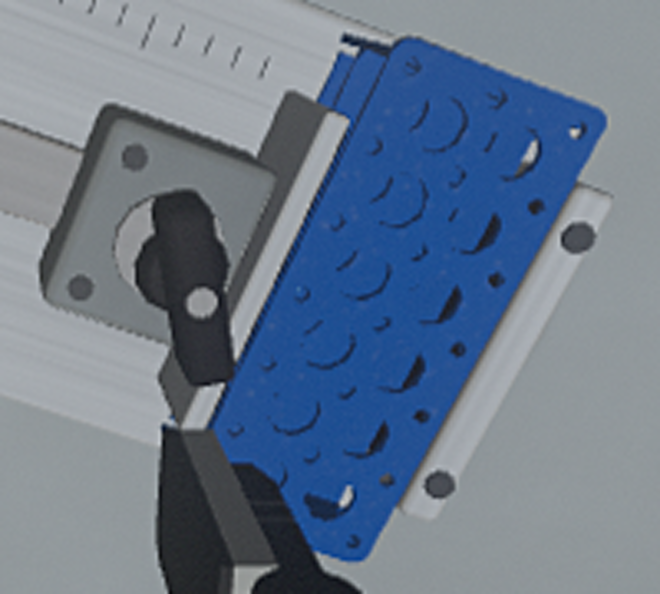

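View pics/top10.png

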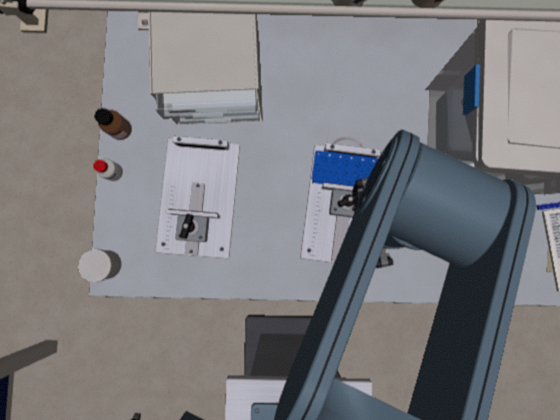

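```bash
python3 - <<'E'
from h import *
import pickle
s=pickle.load(open('wrist10.pkl','rb'))
f=lambda U,V:((U+.5)/3.3-.5+290,(V+.5)/3.3-.5+130)
def ang(p,q,z,o=0):
    d=ray(s,*f(*q),z)-ray(s,*f(*p),z); return np.degrees(np.arctan2(d[1],d[0]))
# bar left edge and right edge (top face), rack far edge and jaw front edge
print('bar edges',ang((165,290),(196,384),.099),ang((218,240),(235,380),.099), ang((152,205),(170,320),.099))
print('jaw front',ang((348,115),(212,430),.058)+90,'rack near',ang((402,40),(225,425),.06)+90)
c=ray(s,*f(202,303),.099); print('knob',c)
a=np.radians(-6.6);ax=np.array([np.cos(a),np.sin(a),0])
jf=ray(s,*f(280,270),.058); rk=ray(s,*f(290,290),.06)
print('jaw ahead',(jf-c)@ax)
s=pickle.load(open('top10.pkl','rb'));im=s['pixels']
x=cv2.resize(im[140:230,295:395],None,fx=6,fy=6,interpolation=cv2.INTER_CUBIC); cv2.imwrite('pics/t10c.png',x[:,:,::-1])
E
```

```text
bar edges -56.357782770808214 -65.85095843111515 -64.99048767512882
jaw front -4.206171522990076 rack near -5.346101559046474
knob [ 0.53848217 -0.09394216  0.099     ]
jaw ahead 0.03186974318188768
```

View pics/t10c.png

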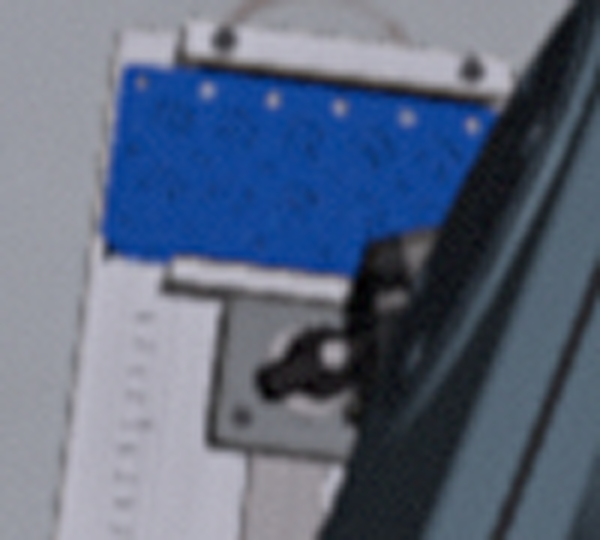

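The bar angle from that oblique wrist view comes out at about 1.02 rad against the 1.2 I expected. I'll clear the arm and re-measure from the top camera.

>>> send_rows(steps=[{"dp":[-0.2,-0.4,0.2],"dr":[0,0,0]},{"dp":[-0.2,-0.7,0.2],"dr":[0,0,0]},{"dp":[-0.2,-0.7,0.2],"dr":[0,0,0]},{"dp":[-0.2,-0.7,0],"dr":[0,0,0]},{"dp":[-0.2,-0.7,0],"dr":[0,0,0]},{"dp":[-0.2,-0.7,0],"dr":[0,0,0]},{"dp":[-0.2,-0.7,0],"dr":[0,0,0]},{"dp":[-0.2,-0.7,0],"dr":[0,0,0]},{"dp":[-0.2,-0.7,0],"dr":[0,0,0]},{"dp":[0,0,0],"dr":[0,0,0]}])

```text
time: 10.88
tool_pos: [0.4055, -0.3385, 0.2358]
eef_rot: [0.703, 0.081, -0.082, -0.701]
force: [0.8, -0.2, -0.0]
gripper_width: 0.0555
```

```bash
python3 - <<'E'
from h import *
import pickle
s=snapshot('top'); save(s,'top11.png'); pickle.dump(s,open('top11.pkl','wb'))
im=s['pixels']
x=cv2.resize(im[140:240,300:395],None,fx=6,fy=6,interpolation=cv2.INTER_CUBIC); cv2.imwrite('pics/t11c.png',x[:,:,::-1])
hsv=cv2.cvtColor(im,cv2.COLOR_RGB2HSV)
for nm in ('top0','top11'):
    s=pickle.load(open(nm+'.pkl','rb')); hsv=cv2.cvtColor(s['pixels'],cv2.COLOR_RGB2HSV)
    m=cv2.inRange(hsv,(105,150,60),(130,255,255)); m[:,:290]=0; m[:,400:]=0; m[:130]=0;m[210:]=0
    c=max(cv2.findContours(cv2.morphologyEx(m,cv2.MORPH_CLOSE,np.ones((5,5))),0,2)[0],key=cv2.contourArea)
    print(nm,cv2.minAreaRect(c))
E
```

```text
top0 ((349.82476806640625, 170.46176147460938), (73.13133239746094, 32.54867172241211), 7.907163143157959)
top11 ((349.7928466796875, 170.07940673828125), (73.17665100097656, 32.4272346496582), 7.471559047698975)
```

View pics/t11c.png

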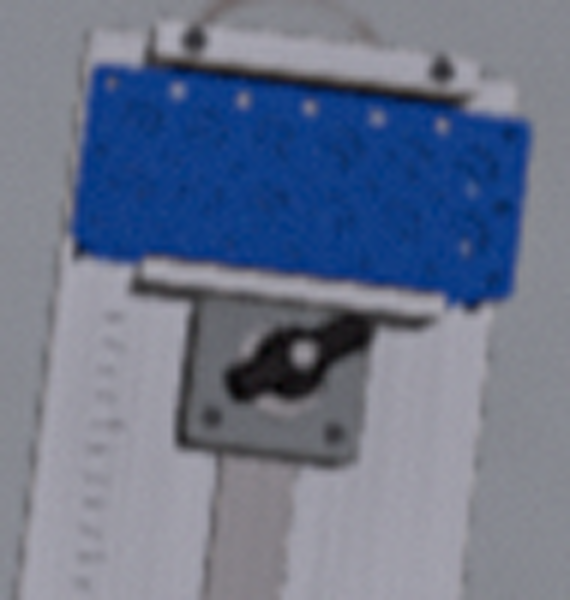

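```bash
python3 - <<'E'
from h import *
import pickle
for nm,(r0,r1,c0,c1) in {'top0':(205,250,325,375),'top11':(190,210,334,366)}.items():
    s=pickle.load(open(nm+'.pkl','rb')); im=s['pixels']
    m=(im.max(2)<50); mm=np.zeros_like(m); mm[r0:r1,c0:c1]=m[r0:r1,c0:c1]
    n,l,st,ce=cv2.connectedComponentsWithStats(mm.astype(np.uint8)); k=1+np.argmax(st[1:,4]); print(nm,st[k],ce[k])
    v,u=np.nonzero(l==k); P=np.array([ray(s,a,b,.095)[:2] for a,b in zip(u,v)])
    # remove hub: use points beyond 16mm of the centre
    d=P-P.mean(0); w,V=np.linalg.eigh(np.cov(d.T)); e=V[:,1]*np.sign(V[0,1]); print('ang',np.degrees(np.arctan2(e[1],e[0])), P.mean(0))
E
```

```text
top0 [340 213  13  24 168] [345.67857143 224.56547619]
ang -15.757732009143641 [ 0.48481546 -0.08393941]
top11 [338 192  24  15 161] [349.09937888 199.37267081]
ang -62.96553833018961 [ 0.53640785 -0.0905464 ]
```

>>> send_rows(steps=[{"dp":[0.17,0.34,0],"dr":[0,0,0.03]},{"dp":[0.35,0.65,0],"dr":[0,0,0.03]},{"dp":[0.35,0.65,0],"dr":[0,0,0.03]},{"dp":[0.35,0.65,0],"dr":[0,0,0.03]},{"dp":[0.35,0.65,0],"dr":[0,0,0.03]},{"dp":[0.35,0.65,0],"dr":[0,0,0.03]},{"dp":[0.35,0.65,0],"dr":[0,0,0.03]},{"dp":[0.35,0.65,0],"dr":[0,0,0.03]},{"dp":[0.35,0.65,0],"dr":[0,0,0.03]},{"dp":[0.35,0.6,0],"dr":[0,0,0]}])

```text
time: 11.77
tool_pos: [0.5398, -0.0845, 0.2362]
eef_rot: [-0.689, -0.158, 0.158, 0.69]
force: [-0.7, -1.5, -0.6]
gripper_width: 0.0554
```

>>> send_rows(steps=[{"dp":[0,0,-0.5],"dr":[0,0,0]},{"dp":[0,0,-0.5],"dr":[0,0,0]},{"dp":[0,0,-0.5],"dr":[0,0,0]},{"dp":[0,0,-0.5],"dr":[0,0,0]},{"dp":[0,0,-0.5],"dr":[0,0,0]},{"dp":[0,0,0],"dr":[0,0,0]},{"dp":[0,0,0],"dr":[0,0,0]}])

```text
time: 12.35
tool_pos: [0.5385, -0.0863, 0.1354]
eef_rot: [-0.689, -0.156, 0.158, 0.69]
force: [-0.1, -0.8, 0.4]
gripper_width: 0.0555
```

```bash
python3 -c "
from h import *
save(snapshot('wrist'),'w12.png')"; python3 st.py
```

```text
12.4 [ 0.5394239  -0.08683765  0.13659646] [ 1.62964706  0.94237619 -0.22998005] [0.00477849 0.01491501 0.03605289] yaw 25.674134384052763 0.05506083221434655
```

View pics/w12.png

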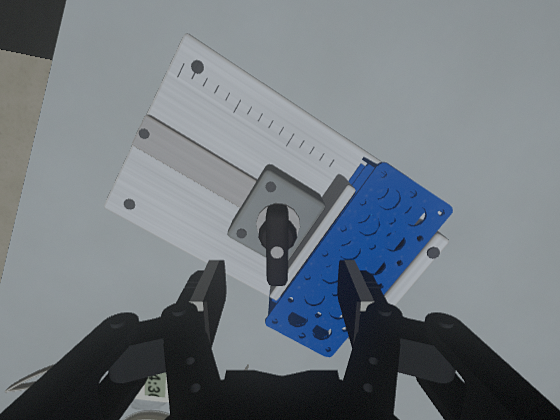

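The bar reads vertical at tool yaw 25.7°, so the knob is at about 1.0 rad. It slipped back on release. I'll regrip aligned, turn to the end again, and release without easing off.

>>> send_rows(steps=[{"dp":[-0.02,-0.08,0],"dr":[0,0,0]},{"dp":[-0.01,-0.08,0],"dr":[0,0,0]},{"dp":[0,0,-0.35],"dr":[0,0,0]},{"dp":[0,0,-0.35],"dr":[0,0,0]},{"dp":[0,0,-0.35],"dr":[0,0,0]},{"dp":[0,0,-0.35],"dr":[0,0,0]},{"dp":[0,0,0],"dr":[0,0,0]},{"dp":[0,0,0],"dr":[0,0,0]}])

```text
time: 13.07
tool_pos: [0.5378, -0.0942, 0.0805]
eef_rot: [-0.689, -0.157, 0.157, 0.69]
force: [0.5, 0.3, 0.3]
gripper_width: 0.0554
```

```bash
python3 -c "
from h import *
save(snapshot('wrist'),'w13.png')"; python3 st.py
```

```text
13.1167 [ 0.53832312 -0.09439578  0.08116356] [-0.26095834  0.7294239   0.84575167] [-0.02103296 -0.00597117 -0.01614633] yaw 25.614781122744333 0.05560546224052993
```

View pics/w13.png

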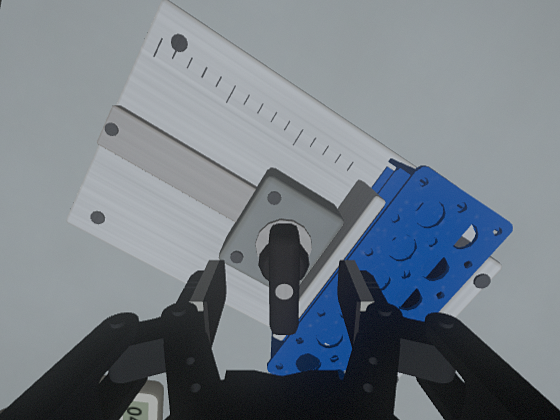

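>>> send_rows(steps=[{"dp":[0,0,0],"dr":[0,0,0]},{"dp":[0,0,0],"dr":[0,0,0]},{"dp":[0,0,0],"dr":[0,0,0]},{"dp":[0,0,0],"dr":[0,0,0]},{"dp":[0,0,0],"dr":[0,0,0]},{"dp":[0,0,0],"dr":[0,0,0]},{"dp":[0,0,0],"dr":[0,0,0]}], hand=-1, newtons=70)

```text
time: 13.7
tool_pos: [0.5387, -0.0939, 0.0812]
eef_rot: [0.69, 0.158, -0.156, -0.689]
force: [1.4, 2.0, 6.7]
gripper_width: 0.0122
```

```bash
python3 st.py
```

```text
13.7 [ 0.5387429  -0.09389648  0.08122878] [1.40899251 2.02667237 6.65581169] [ 0.24401782 -0.11527525 -0.00032132] yaw 25.637451390108495 0.012174158048461243
```

>>> send_rows(steps=[{"dp":[0,0,0],"dr":[0,0,-0.05]},{"dp":[0,0,0],"dr":[0,0,-0.05]},{"dp":[0,0,0],"dr":[0,0,-0.05]},{"dp":[0,0,0],"dr":[0,0,0]},{"dp":[0,0,0],"dr":[0,0,0]}])

```text
time: 14.12
tool_pos: [0.5387, -0.0939, 0.0812]
eef_rot: [0.698, 0.117, -0.115, -0.697]
force: [0.7, 2.3, 7.2]
gripper_width: 0.0126
```

```bash
python3 st.py
```

```text
14.1167 [ 0.53865159 -0.09391715  0.08120054] [0.70143043 2.30122749 7.17398804] [0.22459944 0.03984232 0.06696011] yaw 18.88894204998076 0.012609085622308527
```

>>> send_rows(steps=[{"dp":[0,0,0],"dr":[0,0,-0.05]},{"dp":[0,0,0],"dr":[0,0,0]},{"dp":[0,0,0],"dr":[0,0,0]}])

```text
time: 14.37
tool_pos: [0.5386, -0.0939, 0.0812]
eef_rot: [0.7, 0.103, -0.102, -0.699]
force: [1.0, 1.8, 5.8]
gripper_width: 0.0123
```

```bash
python3 st.py
```

```text
14.3667 [ 0.53861973 -0.09391551  0.08123256] [0.96186007 1.80985563 5.78804541] [0.25888041 0.02794514 0.02432742] yaw 16.6417576475374 0.012303659720050831
```

>>> send_rows(steps=[{"dp":[0,0,0],"dr":[0,0,-0.05]},{"dp":[0,0,0],"dr":[0,0,0]},{"dp":[0,0,0],"dr":[0,0,0]}])

```text
time: 14.62
tool_pos: [0.5386, -0.0939, 0.0812]
eef_rot: [0.702, 0.09, -0.088, -0.701]
force: [0.8, 1.7, 6.8]
gripper_width: 0.0125
```

```bash
python3 st.py; python3 -c "
from h import *
save(snapshot('wrist'),'w14.png')"
```

```text
14.6167 [ 0.53859865 -0.09392989  0.08121955] [0.79939453 1.65673738 6.7670283 ] [ 0.25059811 -0.00401387  0.42680595] yaw 14.44144800156549 0.012498477334600274
```

View pics/w14.png

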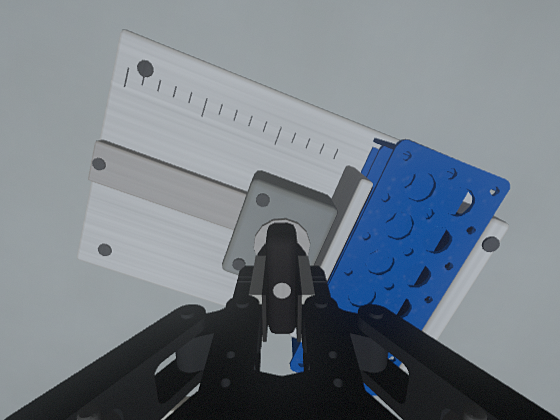

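The moment rises just below 15° yaw, as predicted for the hard end, so the knob is at about 1.2 rad. This time I release gently, with little wind-up and a reduced grip.

>>> send_rows(steps=[{"dp":[0,0,0],"dr":[0,0,0]},{"dp":[0,0,0],"dr":[0,0,0]},{"dp":[0,0,0],"dr":[0,0,0]}], newtons=20, hand=-1)

```text
time: 14.92
tool_pos: [0.5386, -0.094, 0.0812]
eef_rot: [0.702, 0.09, -0.088, -0.701]
force: [0.7, 2.6, 6.5]
gripper_width: 0.0123
```

```bash
python3 st.py
```

```text
14.9167 [ 0.53860638 -0.09395446  0.08123531] [0.68712178 2.5709469  6.49839811] [ 0.29772385 -0.00923745  0.40591584] yaw 14.443088712840096 0.012317271066280102
```

>>> send_rows(steps=[{"dp":[0,0,0],"dr":[0,0,0]},{"dp":[0,0,0],"dr":[0,0,0]},{"dp":[0,0,0],"dr":[0,0,0]},{"dp":[0,0,0],"dr":[0,0,0]},{"dp":[0,0,0],"dr":[0,0,0]}], hand=-0.4)

```text
time: 15.33
tool_pos: [0.5375, -0.0939, 0.0799]
eef_rot: [-0.701, -0.088, 0.089, 0.702]
force: [1.1, -0.3, -0.0]
gripper_width: 0.0255
```

```bash
python3 st.py; python3 -c "
from h import *
save(snapshot('wrist'),'w15.png')"
```

```text
15.3333 [ 0.53751156 -0.09392392  0.07987063] [ 1.06902397 -0.31794979 -0.03633832] [-0.0073715   0.03751464  0.04353355] yaw 14.373270780375028 0.02552505830895632
```

View pics/w15.png

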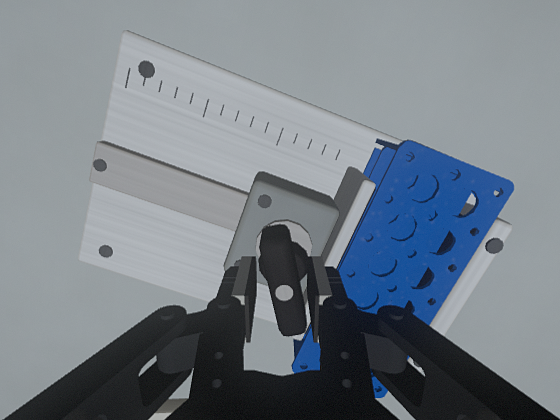

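On release the bar rotates back about 9°, so opening the clamped pads drags it. Instead I'll push the bar with a loose grip of about 18 mm until it hits the end, turn back out of contact, then open.

>>> send_rows(steps=[{"dp":[0.025,0,0.03],"dr":[0,0,0]},{"dp":[0,0,0],"dr":[0,0,0]},{"dp":[0,0,0],"dr":[0,0,0]},{"dp":[0,0,0],"dr":[0,0,0]}], hand=-0.57, newtons=40)

```text
time: 15.72
tool_pos: [0.5388, -0.0939, 0.0813]
eef_rot: [0.702, 0.089, -0.089, -0.702]
force: [-0.2, 1.2, 0.5]
gripper_width: 0.0183
```

```bash
python3 st.py; python3 -c "
from h import *
save(snapshot('wrist'),'w16.png')"
```

```text
15.7167 [ 0.53876607 -0.0938759   0.08131387] [-0.18771309  1.21215726  0.5267792 ] [-0.00116861 -0.06052452  0.0003007 ] yaw 14.383550301020389 0.01831232229282199
```

View pics/w16.png

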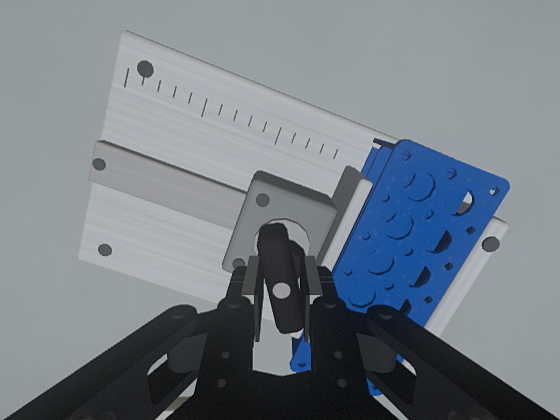

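Now I turn clockwise in small steps with the loose grip and watch the moment.

>>> send_rows(steps=[{"dp":[0,0,0],"dr":[0,0,-0.07]},{"dp":[0,0,0],"dr":[0,0,-0.07]},{"dp":[0,0,0],"dr":[0,0,0]},{"dp":[0,0,0],"dr":[0,0,0]}])

```text
time: 16.1
tool_pos: [0.5387, -0.0939, 0.0813]
eef_rot: [0.705, 0.05, -0.05, -0.705]
force: [0.4, 0.2, -0.8]
gripper_width: 0.0184
```

```bash
python3 st.py
```

```text
16.1 [ 0.53874101 -0.09389626  0.08134308] [ 0.35283612  0.2247093  -0.80919377] [0.00790784 0.02560121 0.14968744] yaw 8.188951106223026 0.01844468622799937
```

>>> send_rows(steps=[{"dp":[0,0,0],"dr":[0,0,-0.05]},{"dp":[0,0,0],"dr":[0,0,-0.05]},{"dp":[0,0,0],"dr":[0,0,0]},{"dp":[0,0,0],"dr":[0,0,0]}])

```text
time: 16.43
tool_pos: [0.5387, -0.0939, 0.0813]
eef_rot: [0.707, 0.023, -0.023, -0.707]
force: [0.5, 0.1, 0.1]
gripper_width: 0.0183
```

```bash
python3 st.py; python3 -c "
from h import *
save(snapshot('wrist'),'w17.png')"
```

```text
16.4333 [ 0.53866267 -0.09388898  0.08131653] [0.46073218 0.14115813 0.07464604] [-0.00798755  0.05479166  0.25035428] yaw 3.7149865973319254 0.018334178187219205
```

View pics/w17.png

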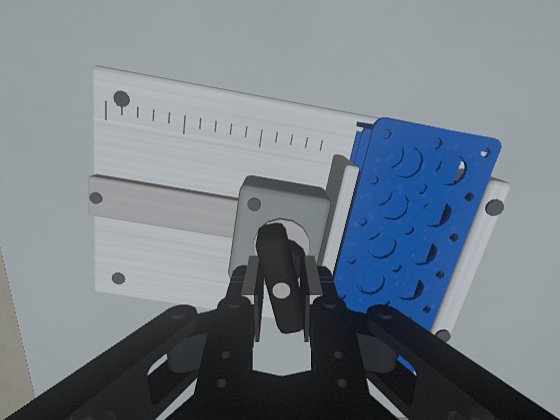

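>>> send_rows(steps=[{"dp":[0,0,0],"dr":[0,0,-0.04]},{"dp":[0,0,0],"dr":[0,0,0]},{"dp":[0,0,0],"dr":[0,0,0]}])

```text
time: 16.73
tool_pos: [0.5387, -0.0939, 0.0813]
eef_rot: [0.707, 0.012, -0.012, -0.707]
force: [-0.6, 0.5, 0.6]
gripper_width: 0.018
```

```bash
python3 st.py
```

```text
16.7333 [ 0.53867347 -0.09391476  0.08132558] [-0.60334041  0.47293319  0.60720944] [0.02946066 0.0874613  0.32457011] yaw 1.8905962244080283 0.01803966566223133
```

>>> send_rows(steps=[{"dp":[0,0,0],"dr":[0,0,-0.04]},{"dp":[0,0,0],"dr":[0,0,0]},{"dp":[0,0,0],"dr":[0,0,0]}])

```text
time: 16.98
tool_pos: [0.5387, -0.0941, 0.0814]
eef_rot: [0.707, 0.001, -0.001, -0.707]
force: [-1.3, -0.5, 1.3]
gripper_width: 0.0185
```

```bash
python3 st.py
```

```text
16.9833 [ 0.53872572 -0.0940711   0.08137953] [-1.25764345 -0.50396536  1.33286223] [-0.15787122  0.09962033  0.68717516] yaw 0.11676722442791873 0.018476629671154546
```

>>> send_rows(steps=[{"dp":[0,0,0],"dr":[0,0,0.06]},{"dp":[0,0,0],"dr":[0,0,0.06]},{"dp":[0,0,0],"dr":[0,0,0.06]},{"dp":[0,0,0],"dr":[0,0,0.06]},{"dp":[0,0,0],"dr":[0,0,0.03]},{"dp":[0,0,0],"dr":[0,0,0]},{"dp":[0,0,0],"dr":[0,0,0]}])

```text
time: 17.57
tool_pos: [0.5388, -0.0939, 0.0813]
eef_rot: [-0.703, -0.074, 0.074, 0.703]
force: [-0.9, -0.1, -0.1]
gripper_width: 0.0186
```

```bash
python3 st.py; python3 -c "
from h import *
save(snapshot('wrist'),'w18.png')"
```

```text
17.5667 [ 0.5387544  -0.09389852  0.0812804 ] [-0.9038842  -0.11045426 -0.05267706] [-0.00665447  0.01577464  0.03274809] yaw 12.07022732525054 0.018564931642500084
```

View pics/w18.png

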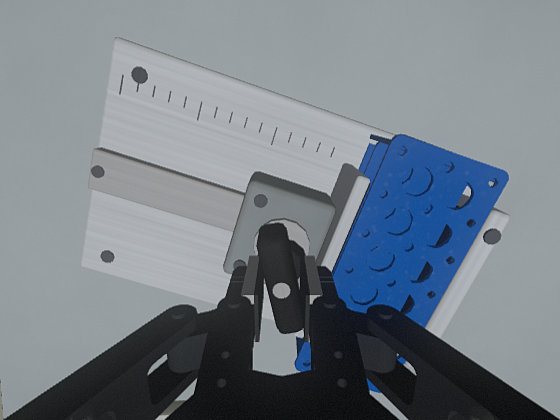

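```bash
python3 - <<'E'
import cv2,numpy as np
t=[cv2.resize(cv2.imread(f'pics/w{i}.png')[215:345,235:330],None,fx=2.6,fy=2.6*1.6,interpolation=cv2.INTER_CUBIC) for i in (14,16,17)]
t=np.hstack(t); cv2.imwrite('pics/cmp.png',np.clip(t.astype(float)*1.6,0,255).astype(np.uint8))
t=[cv2.resize(cv2.imread(f'pics/w{i}.png')[215:345,235:330],None,fx=2.6,fy=2.6*1.6,interpolation=cv2.INTER_CUBIC) for i in (15,17,18)]
t=np.hstack(t); cv2.imwrite('pics/cmp2.png',np.clip(t.astype(float)*1.6,0,255).astype(np.uint8))
E
```

```text
(no output)
```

View pics/cmp.png

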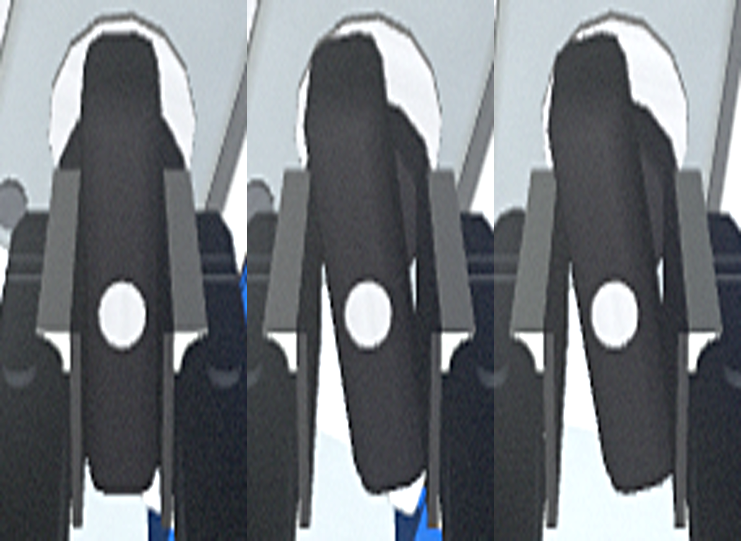

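View pics/cmp2.png

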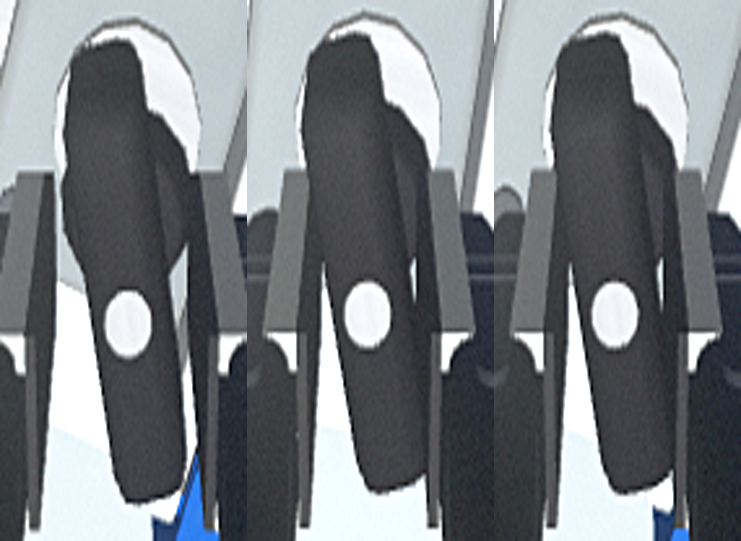

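>>> send_rows(steps=[{"dp":[0,0,0],"dr":[0,0,0.06]},{"dp":[0,0,0],"dr":[0,0,0.06]},{"dp":[0,0,0],"dr":[0,0,0]},{"dp":[0,0,0],"dr":[0,0,0]}])

```text
time: 17.95
tool_pos: [0.5388, -0.0938, 0.0813]
eef_rot: [-0.699, -0.107, 0.107, 0.699]
force: [0.0, 0.3, 0.5]
gripper_width: 0.0188
```

```bash
python3 st.py; python3 -c "
from h import *
save(snapshot('wrist'),'w19.png')"
python3 - <<'E'
import cv2,numpy as np
t=[cv2.resize(cv2.imread(f'pics/w{i}.png')[215:345,235:330],None,fx=2.6,fy=2.6*1.6,interpolation=cv2.INTER_CUBIC) for i in (17,18,19)]
t=np.hstack(t); cv2.imwrite('pics/cmp3.png',np.clip(t.astype(float)*1.6,0,255).astype(np.uint8))
E
```

```text
17.95 [ 0.53877227 -0.09384791  0.08130686] [0.04230248 0.29414553 0.49134087] [ 2.66706460e-05  7.79814459e-03 -3.37257607e-02] yaw 17.424627506290115 0.018783884634023522
```

View pics/cmp3.png

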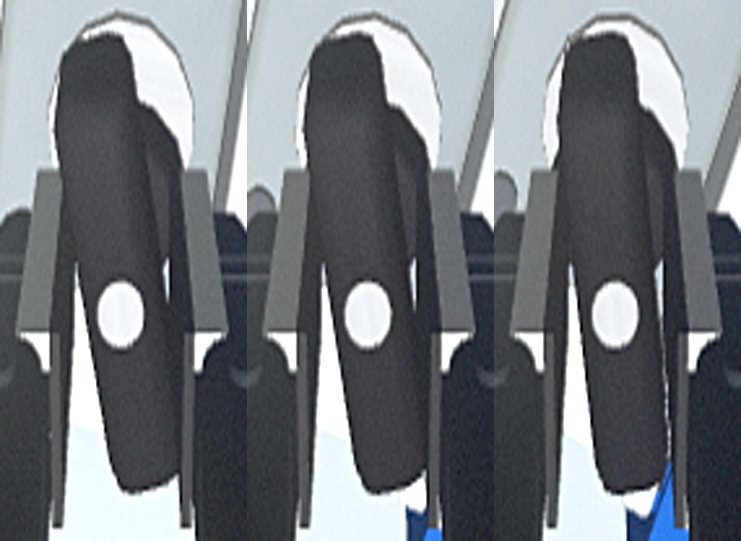

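Now the bar stays put while the gripper turns. So the knob does rebound from its end by itself, to about the same rest angle (≈1.03 rad) each time. I'll align, open without contact, lift clear, and check that the angle is steady.

>>> send_rows(steps=[{"dp":[0,0,0],"dr":[0,0,0.06]},{"dp":[0,0,0],"dr":[0,0,0.06]},{"dp":[0,0,0],"dr":[0,0,0]}])

```text
time: 18.25
tool_pos: [0.5388, -0.0939, 0.0813]
eef_rot: [-0.693, -0.141, 0.141, 0.693]
force: [1.0, 1.5, 0.6]
gripper_width: 0.0185
```

```bash
python3 st.py; python3 -c "
from h import *
save(snapshot('wrist'),'w20.png')"
python3 - <<'E'
import cv2,numpy as np
t=[cv2.resize(cv2.imread(f'pics/w{i}.png')[215:345,235:330],None,fx=2.6,fy=2.6*1.6,interpolation=cv2.INTER_CUBIC) for i in (14,19,20)]
t=np.hstack(t); cv2.imwrite('pics/cmp4.png',np.clip(t.astype(float)*1.6,0,255).astype(np.uint8))
E
```

```text
18.25 [ 0.53876194 -0.09387215  0.08132813] [0.98548648 1.49565135 0.59584103] [-0.00839563  0.0159999  -0.03400214] yaw 22.95078900266444 0.01845285929742364
```

View pics/cmp4.png

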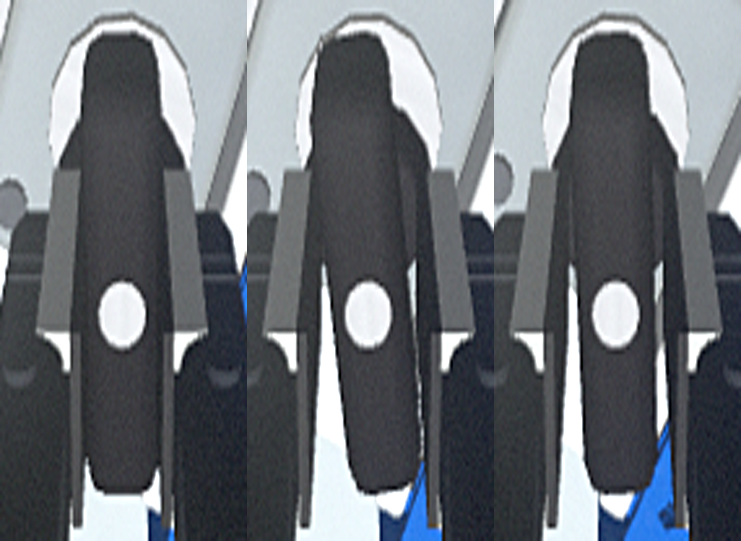

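>>> send_rows(steps=[{"dp":[0,0,0],"dr":[0,0,0.03]},{"dp":[0,0,0],"dr":[0,0,0]},{"dp":[0,0,0],"dr":[0,0,0]},{"dp":[0,0,0],"dr":[0,0,0]},{"dp":[0,0,0],"dr":[0,0,0]}], hand=0.3)

```text
time: 18.72
tool_pos: [0.5387, -0.0939, 0.0813]
eef_rot: [0.691, 0.149, -0.149, -0.691]
force: [-0.4, 0.2, 0.2]
gripper_width: 0.0557
```

>>> send_rows(steps=[{"dp":[0,0,0.2],"dr":[0,0,0]},{"dp":[0,0,0.35],"dr":[0,0,0]},{"dp":[0,0,0.35],"dr":[0,0,0]},{"dp":[0,0,0.35],"dr":[0,0,0]},{"dp":[0,0,0.15],"dr":[0,0,0]},{"dp":[0,0,0],"dr":[0,0,0]},{"dp":[0,0,0],"dr":[0,0,0]}])

```text
time: 19.3
tool_pos: [0.5388, -0.0939, 0.1376]
eef_rot: [0.691, 0.149, -0.148, -0.691]
force: [-0.4, -0.8, -0.6]
gripper_width: 0.0558
```

```bash
python3 st.py; python3 -c "
from h import *
save(snapshot('wrist'),'w21.png')"
python3 - <<'E'
import cv2,numpy as np
t=[cv2.resize(cv2.imread(f'pics/w{i}.png')[160:345,200:380],None,fx=2.2,fy=2.2,interpolation=cv2.INTER_CUBIC) for i in (12,21)]
t=np.hstack(t); cv2.imwrite('pics/cmp5.png',np.clip(t.astype(float)*1.6,0,255).astype(np.uint8))
E
```

```text
19.3 [ 0.53880902 -0.093924    0.13755563] [-0.40994953 -0.81819848 -0.5855417 ] [ 0.048603   -0.01076589 -0.01462792] yaw 24.277156642409594 0.055753231176211906
```

View pics/cmp5.png

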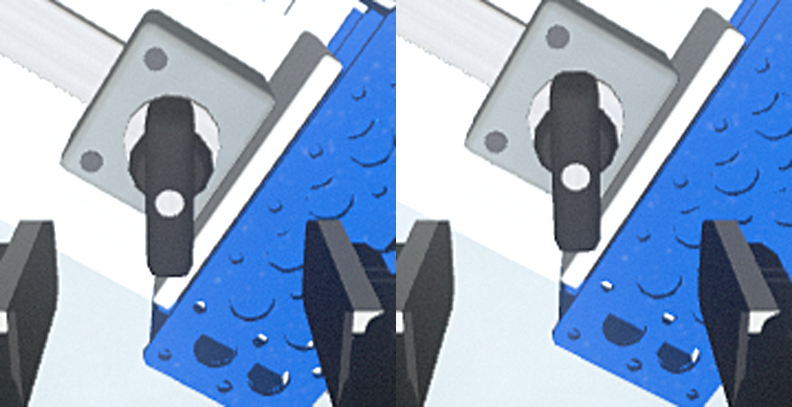

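>>> send_rows(steps=[{"dp":[0,0,0],"dr":[0,0,0]},{"dp":[0,0,0],"dr":[0,0,0]},{"dp":[0,0,0],"dr":[0,0,0]},{"dp":[0,0,0],"dr":[0,0,0]},{"dp":[0,0,0],"dr":[0,0,0]},{"dp":[0,0,0],"dr":[0,0,0]},{"dp":[0,0,0],"dr":[0,0,0]},{"dp":[0,0,0],"dr":[0,0,0]},{"dp":[0,0,0],"dr":[0,0,0]},{"dp":[0,0,0],"dr":[0,0,0]}])

```text
time: 20.18
tool_pos: [0.5387, -0.0939, 0.1373]
eef_rot: [0.691, 0.149, -0.149, -0.691]
force: [0.4, 0.5, -0.5]
gripper_width: 0.0553
```

```bash
python3 - <<'E'
from h import *
import pickle
s=snapshot('wrist'); save(s,'w22.png'); pickle.dump(s,open('w22.pkl','wb'))
a=cv2.imread('pics/w21.png')[160:345,200:380].astype(int); b=cv2.imread('pics/w22.png')[160:345,200:380].astype(int)
for i in (21,22):
    im=cv2.imread(f'pics/w{i}.png'); m=(im.max(2)<45); 
    mm=np.zeros_like(m); mm[190:276,262:300]=m[190:276,262:300]
    print(i,[ (np.nonzero(mm[r])[0].min(),np.nonzero(mm[r])[0].max()) for r in (200,205,245,255,265)])
f=lambda U,V:((U)/2.2+200,(V)/2.2+160)
E
```

```text
21 [(np.int64(271), np.int64(290)), (np.int64(270), np.int64(270)), (np.int64(271), np.int64(291)), (np.int64(272), np.int64(272)), (np.int64(272), np.int64(291))]
22 [(np.int64(271), np.int64(290)), (np.int64(270), np.int64(291)), (np.int64(287), np.int64(291)), (np.int64(272), np.int64(272)), (np.int64(272), np.int64(272))]
```

Nothing changed over the second. The bar angle relative to the rail, and relative to the hard end I felt, both give about 1.02–1.03 rad. Handing in.

```bash
python3 -c "
from h import *
print(hand_in())"; python3 st.py
```

```text
the job is handed in; nothing more can be done
None
the job is handed in; nothing more can be done
```

I slid the stop up against the blue rack and turned its knob clockwise to the hard end, then let go and handed in at about 20 s. The knob came to rest at about 1.02–1.03 rad. That is past the 0.95 required, but short of the 1.2 end.

- **Slide:** I gripped the bar knob and moved the stop about 52 mm along the rail. Contact showed as a rack nudge of about 0.5 mm in the picture and a small rise in force. The top camera, after the first lock, put the rack's shift at under half a pixel (about 1 mm), and it was still upright.
- **Lock:** The wrist moment rose sharply at the angle where I expected the hard end, on all three tries.
- **Knob rebound:** Each time I released it, the knob turned back about 10°, although the task says it stays where it is left. Releasing with little wind-up and pushing with a loose grip made no difference.
- **Final angle:** My first estimates ranged from about 1.0 to 1.05 rad. The last one agreed both with the rail direction and with the hard end I felt, to within about 2°. The angle held steady for the second I watched, which leaves about 4° of margin.
- **Clearance:** The fingers were open and about 55 mm above their grip height at the end, and the measured force was within noise. I never took the arm low near the empty clamp.

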